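# Put the filling bench's small kit back in its rests

### The job

Put away the bench kit that lies in the clear space between the jar rows and the gold caps (not the like things farther right by the scale): set the label roll in the round dish, the tally counter in the square tray with the corner walls, the marker lengthways in the long pen tray and the steel check weight in the small round cup. Each must sit flat on the floor of its own rest, inside the walls, the roll, counter and weight upright, and all let go. Leave the funnel and the filled jar where they stand.

Things in the scene. Friction and masses are not known exactly. Their poses are not given: they have to be found in the camera images.
- label_roll: White roll of labels standing on its flat end: a solid cylinder of 66 mm diameter and 39 mm height. Origin: centre of its underside, z up. Its yaw does not matter. 50 to 110 g. It is the one nearest the robot; another like it lies well to the right, past the gold caps, and is not meant.
- counter: Pale grey tally counter, a rounded case 43 x 43 mm and 24 mm high, a button on top (to 30 mm) and a short lever, 12 mm up, towards its -y. Origin at the underside: the case spans x -22 to +21 mm, y -18 to +25 mm, with the lever to y = -26 mm. Grip the case across its x axis (43 mm), clear of the lever, at about y = +3 mm. 60 g. The one nearest the robot, not the like one past the gold caps.
- marker: White and green marker pen lying down: a rod 122 mm long along its own x axis, 14 mm wide, 14 mm high. Origin: middle of its length, on its underside as it lies at the start. Either way round will do. 14 g. It is the one nearest the robot; another like it lies well to the right, past the gold caps, and is not meant.
- check_weight: Bright steel check weight for the scale, standing: a cylinder of 34 mm diameter and 30 mm height with a narrower knob (22 mm diameter) on top, 48 mm high in all. Origin: centre of its underside, z up. Its yaw does not matter. Grip it round the 34 mm body. 200 g.
- roll_dish: Large round grey dish, fixed to the worktop, the rest of the label roll: 92 mm outer and 84 mm inner diameter, floor 3 mm thick, rim 8 mm above the worktop. Origin: centre of its underside.
- counter_tray: Nearly square grey tray, fixed, the rest of the tally counter: inside 64 mm (its x) by 70 mm (its y), outside 72 x 78 mm, floor 3 mm thick, walls 4 mm thick and 8 mm above the worktop at the four corners only (16 mm along each side from the inner corner, the sides open between). Origin: centre of its underside.
- pen_tray: Long narrow grey tray, fixed, the rest of the marker: inside 140 mm along its own x by 32 mm along y, outside 148 x 40 mm, floor 3 mm thick, walls 4 mm thick and 8 mm above the worktop; the long side walls are open over the middle 70 mm, so that fingers can reach in there. Origin: centre of its underside.
- weight_cup: Small round grey cup, fixed, the rest of the check weight: 58 mm outer and 50 mm inner diameter, floor 3 mm thick, rim 8 mm above the worktop. Origin: centre of its underside.
- funnel: Bystander: pale funnel standing on its 68 mm mouth, stem up, 72 mm high. Origin: centre of its underside. Leave it alone.
- full_jar: Bystander: open glass jar filled with yellow-brown paste, 70 mm diameter, 113 mm high, standing alone on the far side of the work, the foremost of the few jars there. Origin: centre of its underside. Leave it alone.
Not all that is in view belongs to the job. What is shaped like the counter but red is not meant.

How it is judged:
At the end, for the whole second after the job is handed in: Flat on the floor of its own rest, let go and at rest: roll within 13 mm, weight 12 mm, counter 18 mm of the rest's centre and upright within 0.06 rad; marker within 13 mm along and 18 mm across its tray, level within 0.025 rad, lengthways within 0.25 rad (horizontal distance between label_roll and roll_dish below 0.013 m and z of label_roll in the frame of roll_dish below 0.006 m and angle between each of label_roll, check_weight, counter's own z axis and vertical below 0.06 rad and linear speed of each of label_roll, check_weight, counter, marker below 0.02 m/s and horizontal distance between check_weight and weight_cup below 0.012 m and z of check_weight in the frame of weight_cup below 0.006 m and horizontal distance between counter and counter_tray below 0.018 m and z of counter in the frame of counter_tray below 0.006 m and x of marker in the frame of pen_tray between -0.013 and 0.013 m and y of marker in the frame of pen_tray between -0.018 and 0.018 m and z of marker in the frame of pen_tray below 0.02 m and angle between marker's own x axis and vertical above 1.545 rad and angle between the x axis of marker and the x axis of pen_tray, either way round below 0.25 rad); the robot touches nothing.
It fails at once if the funnel is moved by more than 20 mm (distance of funnel from where it was at the start of the episode above 0.02 m).
It fails at once if the filled jar is moved by more than 20 mm (distance of full_jar from where it was at the start of the episode above 0.02 m).
It also fails if it takes over 104 s, if anything falls off the work surface, if the arm or the gripper's body presses on something with over 40 N, if the wrist force passes 120 N, or if a joint passes its speed limit or range.

### The arm

A 6-joint arm with a two-finger parallel gripper is mounted at the origin on a cart in front of the work surface, level with it; the furniture and walls round the work are solid. World frame = base frame: x ahead of the robot, y to its left, z up, the work surface at z = 0. Lengths are in m, angles in rad, forces in N, time in s.
With the tool pointing down it reaches from about 0.2 to 0.875 m from the base axis. Payload 3.4 kg.
Tool frame: the origin (TCP) lies between the finger pads; the fingertips stand 11 mm ahead of it and the grasp point (between the pads) lies 8 mm behind it (robot.finger_overhang is the distance from the TCP to the fingertips, in m); z points along the fingers, y is the line along which they close (so a half turn about z gives the same grasp; the last joint's range is limited). The gripper opens to 94 mm and grips with 3 to 60 N. Pads are 16 mm wide; open, the fingers measure 119 mm over their backs; the gripper's body (75 mm by 177 mm) begins 78 mm behind the grasp point.
Start: joints at [-1.377, 0.276, 1.505, -0, 1.361, -0.121], TCP at [0.178, -0.547, 0.183] pointing down, gripper open.
Joint ranges: [-2.89, 2.89], [-0.75, 2.08], [0.22, 2.7], [-1.18, 4.32], [0.11, 2.71], [-2.7, 2.7]. Speed limits (rad/s): [2.57, 2.57, 3.14, 3.14, 3.14, 3.14].

### API

Orientations are given as a unit quaternion [x, y, z, w].
In Python, from workcell import robot gives the robot as it stands.
- The arm moves only by the tool carry_out, never from a script. Its argument "series" is a list that holds one entry, the list of rows, each a list of 7 numbers: the turn, a rotation vector about the tool's x, y, z in degrees, then the shift along the tool's x, y, z in m, then the opening in per cent of the stroke, from 0 (shut) to 100 (fully open). In form: [[[rx, ry, rz, dx, dy, dz, jaw], ...]]. A call has 1 to 12 rows; each row is the pose to reach, as a shift and turn from the pose commanded when the call began, along the tool's axes at that moment; what a row does not reach only later rows make up. A row lasts 1/8 s, in which the tool goes at most 62.5 mm and 10.7 degrees, less where a joint would pass 70% of its speed; a pose out of reach is approached as far as the arm can. A call with a gripper value outside its range is refused whole. The fingers move at their own pace and stop on an object; "newtons" is the grip in N (left out, the last holds). Time passes only in rows, so rows that repeat a pose let the fingers close. It gives the time, the measured TCP pose, the force, the opening and the grip force at its end, in the units of the state.
- robot.get_obs(): the state, without advancing time (a new reading comes with each control period).
- robot.grab_frame(name): name is "scene" or "top"; returns a dict with "img" (384x512x3 uint8, red, green, blue), "fx", "fy", "cx", "cy" (pixels), "D" ([k1, k2, p1, p2, k3] as OpenCV has them; the pictures are not rectified), "R" (3x3) and "t" (3): a world point X has camera coordinates R X + t. Camera axes: x right, y down, z forward; pixel columns grow to the right and rows downward; lengths in m; the calibration is good to about 2 mm. A picture is of the moment at which its call begins. There is no depth.
- robot.close_job(): hands the job in; it is judged then, once.
The state is a dict: "t": time; "joint_positions": joint angles; "qd": joint speeds; "joint_efforts": joint torques, N m; "tool_pos": TCP position; "ee_rot": TCP orientation; "force": force on the tool from outside, world axes, zero at the start; "torque": the same for the moment, N m; "width": finger opening in m; "grasp_force": force on a finger pad.
Only numpy, scipy, OpenCV 4.12 (cv2) and the standard library are available. Lean on these libraries where they do the work, as an engineer would, in place of code of your own. Each camera call takes 0.05 s, during which the arm holds its last target. There are 200 camera calls.

## Working session

There is one attempt and no reset: what is moved stays moved. The work goes in short steps, Python scripts to look and compute and a tool call to move; the robot and the scene stay as the last step left them, time stands still between calls to the robot, and variables do not carry over. Pictures are saved under pics/ and viewed, at most 14 in all, crops included, and the job is handed in when it is done.

Besides the shell and the picture viewer there is one more tool, called after ">>>" as name(argument=value, ...) on one line, values as JSON. carry_out: Moves the arm, as the interface text tells. Its arguments: {"type":"object","properties":{"series":{"type":"array"},"newtons":{"type":"number"}},"required":["series"]}

```bash
ls; mkdir -p pics; python3 - <<'E'
from workcell import robot
import cv2,pickle,numpy as np
o=robot.get_obs();print({k:np.round(v,3).tolist() for k,v in o.items()})
for n in("scene","top"):
    f=robot.grab_frame(n);pickle.dump(f,open(f"pics/{n}0.pkl","wb"))
    cv2.imwrite(f"pics/{n}0.png",cv2.resize(f["img"][:,:,::-1],(800,600),interpolation=cv2.INTER_CUBIC))
    print(n,f["fx"],f["cx"],f["cy"],f["D"],np.round(f["R"],3).tolist(),f["t"],(-f["R"].T@f["t"]))
E
```

```text
pics
{'t': 0.0, 'joint_positions': [-1.377, 0.277, 1.506, -0.0, 1.361, -0.121], 'qd': [-0.001, -0.0, -0.0, 0.001, 0.001, 0.001], 'joint_efforts': [0.003, -40.457, -23.722, 0.07, 0.034, -0.0], 'tool_pos': [0.178, -0.546, 0.182], 'ee_rot': [0.988, 0.157, -0.0, -0.001], 'force': [-0.052, -1.009, 0.207], 'torque': [0.043, -0.032, 0.033], 'grasp_force': 0.0, 'width': 0.094}
scene 378.31552880372084 254.81109811251926 192.7046726750065 [-0.00180184  0.          0.          0.          0.        ] [[-0.908, -0.419, -0.007], [-0.316, 0.696, -0.645], [0.275, -0.584, -0.764]] [0.40672715 0.46406946 0.63089925] [0.34272836 0.21573406 0.78410292]
top 424.28197262347203 255.15767617063383 192.5439523515297 [-0.02745725  0.          0.          0.          0.        ] [[0.005, -1.0, -0.026], [-0.985, -0.001, -0.175], [0.175, 0.026, -0.984]] [-0.33350967  0.60484227  0.95445581] [ 0.43068943 -0.35820149  1.03645891]
```

View pics/top0.png

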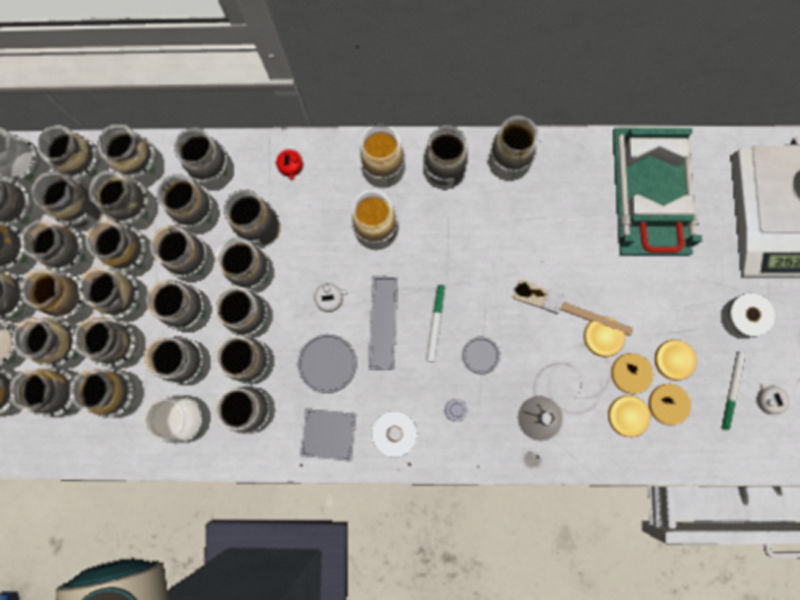

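View pics/scene0.png

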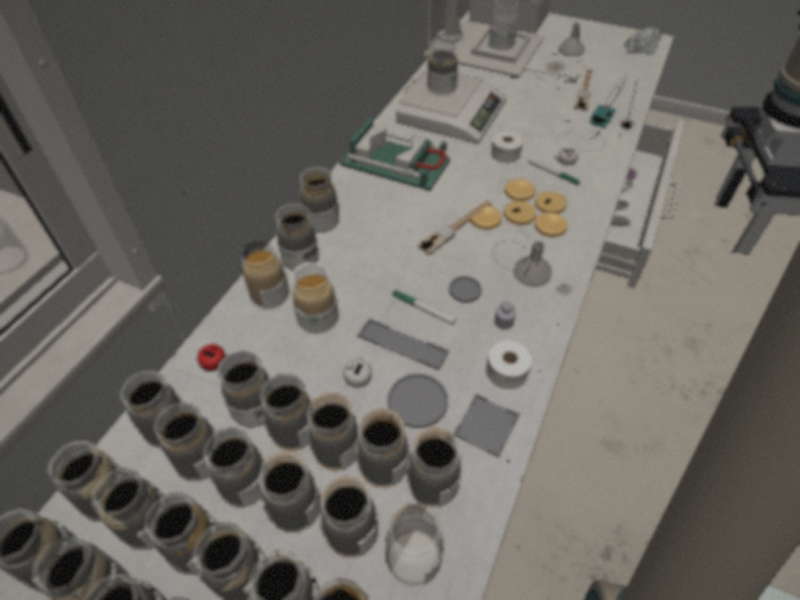

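The top view (800x600 pixels) shows these candidates:
- **Roll:** the near one is at (394,434); the far one at (752,315) is rejected.
- **Counter:** the near one is at (328,297). The far one at (774,400) and the red one at (289,162) are rejected.
- **Marker:** the near one is at (436,323); the far one at (733,390) is rejected.
- **Weight:** (455,410). The small grey thing at (532,458) is not it.
- **Rests:** dish (327,363), square tray (328,434), pen tray (383,323), cup (480,355).
- **Bystanders:** funnel (541,417), full jar (374,218).

Next is one close crop to check these choices.

```bash
cat > h.py <<'E'
import numpy as np,cv2,pickle
def load(n): return pickle.load(open(f"pics/{n}.pkl","rb"))
def K(f): return np.array([[f["fx"],0,f["cx"]],[0,f["fy"],f["cy"]],[0,0,1]])
def world(f,px,z):
    p=cv2.undistortPoints(np.array(px,float).reshape(-1,1,2),K(f),np.array(f["D"])).reshape(-1,2)
    d=np.c_[p,np.ones(len(p))]@f["R"]; c=-f["R"].T@f["t"]
    return c+d*((np.reshape(z,(-1,1))-c[2])/d[:,2:])
def proj(f,X): return cv2.projectPoints(np.array(X,float).reshape(-1,1,3),cv2.Rodrigues(f["R"])[0],f["t"],K(f),np.array(f["D"]))[0].reshape(-1,2)
def crop(f,x,y,w,name,s=5):
    im=f["img"][y:y+int(w*.75),x:x+w,::-1]
    cv2.imwrite(name,cv2.resize(im,None,fx=s,fy=s,interpolation=cv2.INTER_CUBIC))
E
python3 - <<'E'
from h import *
f=load("top0");crop(f,185,176,160,"pics/c1.png")
k=512/800
n=dict(roll=(394,434,.039),counter=(328,297,.024),marker=(436,323,.014),weight=(455,410,.048),dish=(327,363,.003),tray=(328,434,.003),pen=(383,323,.003),cup=(480,355,.003))
for a,(x,y,z) in n.items(): print(a,world(f,(x*k,y*k),z)[0].round(3))
E
```

```text
roll [ 0.408 -0.326  0.039]
counter [ 0.616 -0.221  0.024]
marker [ 0.577 -0.389  0.014]
weight [ 0.443 -0.415  0.048]
dish [ 0.515 -0.219  0.003]
tray [ 0.406 -0.223  0.003]
pen [ 0.579 -0.306  0.003]
cup [ 0.528 -0.458  0.003]
```

View pics/c1.png

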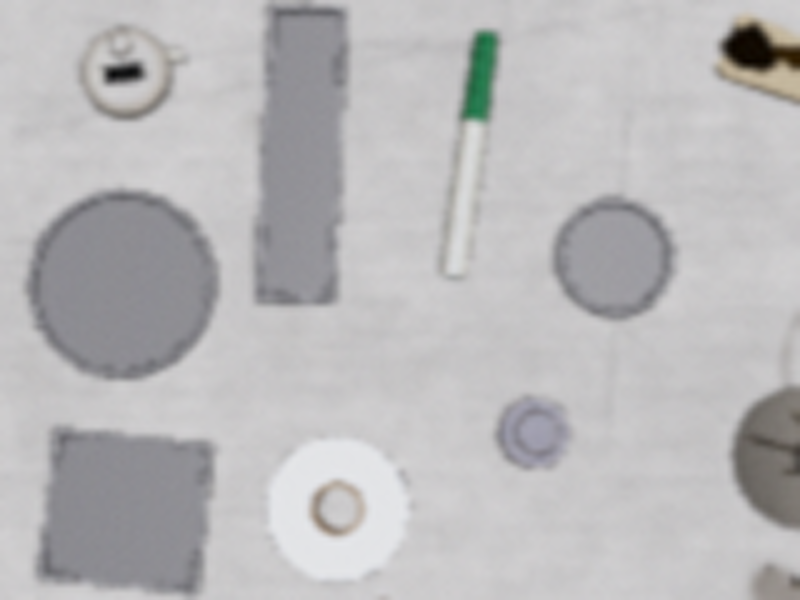

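The crop (5x, origin 185,176) confirms the choice:
- **Items:** the roll is at (339,509), the counter at (126,72) with its lever to the right at (184,55), the marker runs (487,31)–(455,277), and the weight is at (534,432).
- **Rests:** dish (124,285), square tray (127,510), pen tray (302,155), cup (614,258).

Now I'll convert these pixels to poses.

```bash
cat >> h.py <<'E'
from scipy.spatial.transform import Rotation as Ro
def go(o,x,y,z,psi):
    "row (rz deg, dx,dy,dz) from present pose to TCP x,y,z with tool-x at world yaw psi (deg), pointing down"
    T=Ro.from_euler('z',psi,degrees=True)*Ro.from_rotvec([np.pi,0,0]); C=Ro.from_quat(o["ee_rot"])
    return (C.inv()*T).as_rotvec(degrees=True).round(1).tolist(),(C.inv().apply(np.array([x,y,z])-o["tool_pos"])).round(4).tolist()
E
python3 - <<'E'
from h import *
from workcell import robot
f=load("top0")
n=dict(roll=(338.5,508.5,.039),counter=(126,72,.02),lever=(184,55,.012),mk1=(487,31,.01),mk2=(455,277,.01),weight=(538,432,.048),weightb=(534,432,.03),dish=(124,284.5,.008),t1=(55,430,.008),t2=(213,442,.008),t3=(200,592,.008),t4=(40,578,.008),p1=(270,7,.008),p2=(347,8,.008),p3=(255,302,.008),p4=(337,302,.008),cup=(614.5,258,.008))
W={a:world(f,((x+.5)/5-.5+185,(y+.5)/5-.5+176),z)[0] for a,(x,y,z) in n.items()}
k=.64
W["jar"]=world(f,(374*k,212*k),.113)[0];W["funnel"]=world(f,(545*k,418*k),.07)[0]
for i,p in enumerate([(250,210),(243,262),(239,308),(242,356),(243,408)]):W[f"row{i}"]=world(f,(p[0]*k,p[1]*k),.113)[0]
for a in W:print(a,W[a].round(4)[:2])
print("tray",sum(W[f"t{i}"] for i in(1,2,3,4))/4,"pen",sum(W[f"p{i}"] for i in(1,2,3,4))/4,"mk",(W["mk1"]+W["mk2"])/2)
print(go(robot.get_obs(),.408,-.326,.10,90))
E
```

```text
roll [ 0.4088 -0.3258]
counter [ 0.6172 -0.2199]
lever [ 0.6272 -0.2473]
mk1 [ 0.6397 -0.3967]
mk2 [ 0.5184 -0.3805]
weight [ 0.4441 -0.4176]
weightb [ 0.4443 -0.4168]
dish [ 0.5144 -0.2198]
t1 [ 0.4443 -0.1882]
t2 [ 0.4391 -0.2644]
t3 [ 0.3688 -0.2594]
t4 [ 0.3747 -0.183 ]
p1 [ 0.6523 -0.2892]
p2 [ 0.6517 -0.3275]
p3 [ 0.5062 -0.2837]
p4 [ 0.5063 -0.3235]
cup [ 0.528  -0.4578]
jar [ 0.7255 -0.2968]
funnel [ 0.432  -0.5426]
row0 [ 0.7292 -0.1152]
row1 [ 0.6512 -0.1086]
row2 [ 0.584 -0.106]
row3 [ 0.5156 -0.1135]
row4 [ 0.4434 -0.1182]
tray [ 0.40671579 -0.22373547  0.008     ] pen [ 0.57912185 -0.30597694  0.008     ] mk [ 0.57906339 -0.38858946  0.01      ]
([-0.1, -0.1, -72.0], [0.2869, -0.138, 0.0823])
```

>>> carry_out(series=[[[0,0,-72,0.287,-0.138,0.08,100],[0,0,-72,0.287,-0.138,0.08,100],[0,0,-72,0.287,-0.138,0.08,100],[0,0,-72,0.287,-0.138,0.08,100],[0,0,-72,0.287,-0.138,0.08,100],[0,0,-72,0.287,-0.138,0.08,100],[0,0,-72,0.287,-0.138,0.08,100],[0,0,-72,0.287,-0.138,0.08,100],[0,0,-72,0.287,-0.138,0.08,100],[0,0,-72,0.287,-0.138,0.125,100],[0,0,-72,0.287,-0.138,0.157,100],[0,0,-72,0.287,-0.138,0.157,100]]], newtons=20)

```text
t: 1.6
tool_pos: [0.4063, -0.3254, 0.0239]
ee_rot: [0.708, 0.707, 0.0, -0.003]
force: [-0.1, 0.6, 0.6]
width: 0.094
grasp_force: 0.0
```

>>> carry_out(series=[[[0,0,0,0,0,0,0],[0,0,0,0,0,0,0],[0,0,0,0,0,0,0],[0,0,0,0,0,0,0],[0,0,0,0,0,0,0],[0,0,0,0,0,-0.05,0],[0,0,0,0.05,0.05,-0.05,0],[0,0,0,0.105,0.107,-0.05,0],[0,0,0,0.105,0.107,-0.05,0],[0,0,0,0.105,0.107,-0.05,0],[0,0,0,0.105,0.107,-0.03,0],[0,0,0,0.105,0.107,-0.015,0]]], newtons=20)

```text
t: 3.1
tool_pos: [0.5141, -0.2222, 0.04]
ee_rot: [0.707, 0.707, -0.0, -0.0]
force: [-0.6, 0.1, -0.6]
width: 0.0005
grasp_force: 0.0
```

The fingers shut on nothing, so I'll look.

```bash
python3 - <<'E'
from h import *
from workcell import robot
for n in("scene","top"):
    f=robot.grab_frame(n);pickle.dump(f,open(f"pics/{n}1.pkl","wb"))
    if n=="top":
        im=f["img"][120:300,165:405,::-1]
        cv2.imwrite("pics/top1.png",cv2.resize(im,(800,600),interpolation=cv2.INTER_CUBIC))
E
```

```text
(no output)
```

View pics/top1.png

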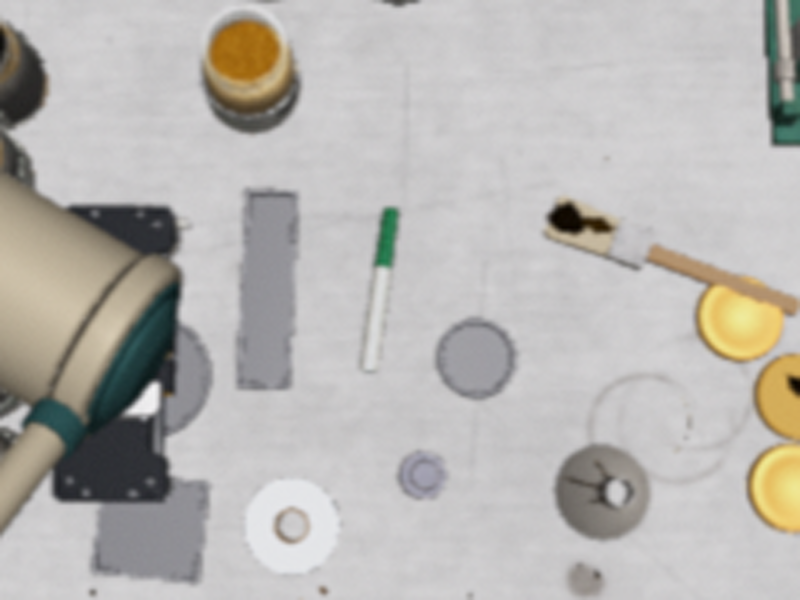

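The roll has not moved: it is at (292,525) in this crop, the same spot as before. The fingers were lifted before they finished closing, so I'll go back and allow more time.

>>> carry_out(series=[[[0,0,0,0,0,-0.05,100],[0,0,0,-0.05,-0.05,-0.05,100],[0,0,0,-0.104,-0.106,-0.05,100],[0,0,0,-0.104,-0.106,-0.05,100],[0,0,0,-0.104,-0.106,-0.05,100],[0,0,0,-0.104,-0.106,-0.05,100],[0,0,0,-0.104,-0.106,-0.05,100],[0,0,0,-0.104,-0.106,-0.05,100]]], newtons=20)

```text
t: 4.2
tool_pos: [0.4098, -0.325, 0.0907]
ee_rot: [0.706, 0.708, 0.0, -0.0]
force: [0.1, 0.6, 0.1]
width: 0.0773
grasp_force: 0.0
```

>>> carry_out(series=[[[0,0,0,0,0,0,100],[0,0,0,0,0,0,100],[0,0,0,0,0,0.035,100],[0,0,0,0,0,0.068,100],[0,0,0,0,0,0.068,0],[0,0,0,0,0,0.068,0],[0,0,0,0,0,0.068,0],[0,0,0,0,0,0.068,0],[0,0,0,0,0,0.068,0],[0,0,0,0,0,0.068,0]]], newtons=20)

```text
t: 5.45
tool_pos: [0.4093, -0.3258, 0.023]
ee_rot: [0.707, 0.707, -0.0, 0.0]
force: [-0.6, 0.9, -0.1]
width: 0.0375
grasp_force: 0.0
```

```bash
python3 - <<'E'
from h import *
from workcell import robot
fs={n:robot.grab_frame(n) for n in("scene","top")}
for n in fs: pickle.dump(fs[n],open(f"pics/{n}2.pkl","wb"))
o=robot.get_obs(); print(o["tool_pos"],o["width"],o["joint_positions"])
f=fs["top"];a=f["img"][180:300,180:340,::-1];f=fs["scene"]; print(proj(f,[.409,-.326,.02]))
b=f["img"][150:300,240:390,::-1]
cv2.imwrite("pics/two2.png",np.hstack([cv2.resize(a,(400,300),interpolation=2),cv2.resize(b,(400,300*4//3),interpolation=2)[50:350]]))
E
```

```text
[ 0.40921501 -0.32573753  0.02285682] 0.029208835724514055 [-8.05355061e-01  3.41758789e-01  1.85020316e+00 -4.03506877e-05
  9.49434792e-01 -8.05946289e-01]
[[325.57322083 231.85861926]]
```

View pics/two2.png

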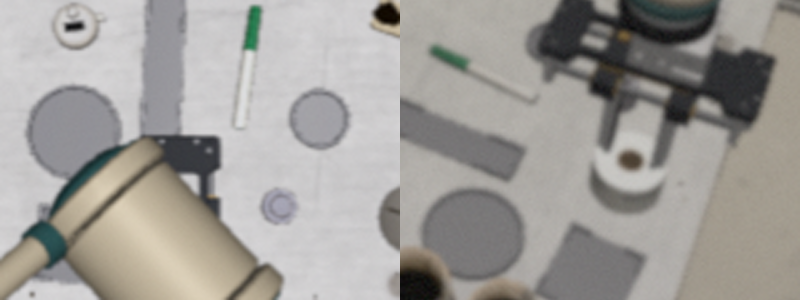

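The cameras agree with each other on the roll, but the gripper appears to stand behind it. I'll overlay the reported tool axis to measure the offset.

```bash
python3 - <<'E'
from h import *
f0,f=load("scene0"),load("scene2"); print(np.abs(f0["R"]-f["R"]).max(),np.abs(f0["t"]-f["t"]).max())
f0,t2=load("top0"),load("top2"); print(np.abs(f0["R"]-t2["R"]).max(),np.abs(f0["t"]-t2["t"]).max())
c=np.array([.4092,-.3257,.0229])
def draw(f,x,y,w,h,s):
    im=cv2.resize(f["img"][y:y+h,x:x+w,::-1],None,fx=s,fy=s,interpolation=2).copy()
    P=lambda X:tuple(int(v) for v in ((proj(f,X)[0]-[x,y]+.5)*s))
    cv2.line(im,P(c),P(c+[0,0,.16]),(0,0,255),1)
    for z in(0,.078): cv2.line(im,P(c+[-.047,0,z]),P(c+[.047,0,z]),(255,0,0),1)
    return im
cv2.imwrite("pics/ov.png",np.hstack([draw(f,280,130,100,130,4.5),draw(t2,220,215,78,130,4.5)]))
E
```

```text
0.0 0.0
0.0 0.0
```

View pics/ov.png

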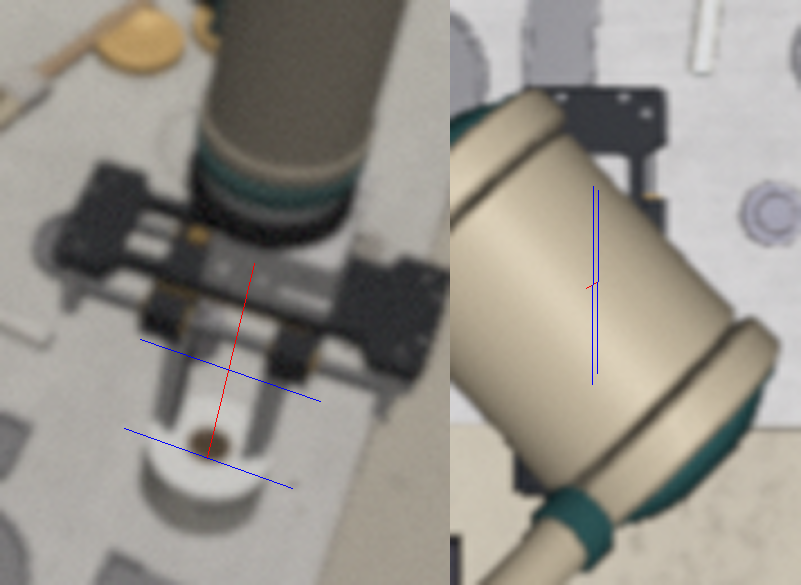

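```bash
python3 - <<'E'
from h import *
from workcell import robot
print(robot.finger_overhang)
f,t=load("scene2"),load("top2")
def tri(a,b):
    P=[np.c_[g["R"],g["t"]] for g in(f,t)]
    u=[cv2.undistortPoints(np.array([[q]],float),K(g),np.array(g["D"])).reshape(2,1) for q,g in((a,f),(b,t))]
    X=cv2.triangulatePoints(P[0],P[1],*u).ravel();X=X[:3]/X[3]
    return X.round(4),proj(f,X)-a,proj(t,X)-b
print(tri((303.3,166.2),(267.8,235)))
print([(z,world(t,(267.8,235),z)[0].round(3)) for z in(.09,.12,.15)])
crop(f,300,170,64,"pics/fing.png",12)
E
```

```text
0.011
(array([ 0.4952, -0.3612,  0.1787]), array([[-0.28976497, -0.06969231]]), array([[0.058555  , 0.32316694]]))
[(0.09, array([ 0.503, -0.361,  0.09 ])), (0.12, array([ 0.5  , -0.361,  0.12 ])), (0.15, array([ 0.498, -0.361,  0.15 ]))]
```

View pics/fing.png

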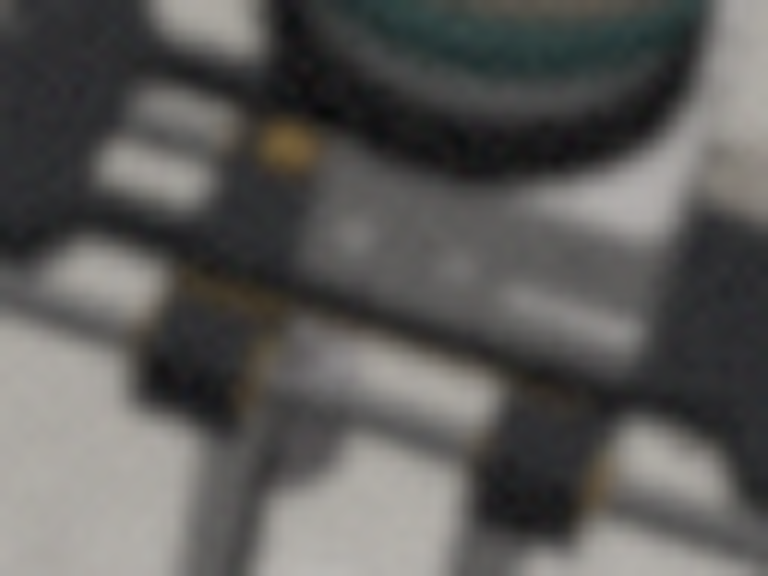

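The gripper's xy matches its report: the body corner triangulates to (0.495, -0.361). The fingers closed freely with their tips at about the roll's top (around (216,438) in the overlay). So the tool really sits about 30 mm higher than reported. I'll open, lower by 23 mm and close again.

>>> carry_out(series=[[[0,0,0,0,0,-0.01,100],[0,0,0,0,0,-0.01,100],[0,0,0,0,0,-0.01,100],[0,0,0,0,0,-0.01,100],[0,0,0,0,0,-0.01,100],[0,0,0,0,0,-0.01,100],[0,0,0,0,0,-0.01,100],[0,0,0,0,0,0,100],[0,0,0,0,0,0.012,100],[0,0,0,0,0,0.023,100],[0,0,0,0,0,0.023,100]]], newtons=20)

```text
t: 6.92
tool_pos: [0.4084, -0.3249, -0.0016]
ee_rot: [0.707, 0.707, 0.0, -0.001]
force: [0.8, -0.0, -0.3]
width: 0.0939
grasp_force: 0.0
```

>>> carry_out(series=[[[0,0,0,0,0,0,0],[0,0,0,0,0,0,0],[0,0,0,0,0,0,0],[0,0,0,0,0,0,0],[0,0,0,0,0,0,0],[0,0,0,0,0,0,0],[0,0,0,0,0,0,0]]], newtons=20)

```text
t: 7.8
tool_pos: [0.4094, -0.3259, 0.0001]
ee_rot: [0.707, 0.707, -0.0, 0.0]
force: [-0.4, -0.2, 4.1]
width: 0.0644
grasp_force: 20.0
```

>>> carry_out(series=[[[0,0,0,0,0,-0.04,0],[0,0,0,0,0,-0.05,0],[0,0,0,0.05,0.05,-0.05,0],[0,0,0,0.106,0.105,-0.05,0],[0,0,0,0.106,0.105,-0.05,0],[0,0,0,0.106,0.105,-0.05,0],[0,0,0,0.106,0.105,-0.025,0],[0,0,0,0.106,0.105,-0.012,0],[0,0,0,0.106,0.105,-0.006,0],[0,0,0,0.106,0.105,-0.004,0],[0,0,0,0.106,0.105,-0.003,0]]])

```text
t: 9.18
tool_pos: [0.5144, -0.2201, 0.0031]
ee_rot: [0.707, 0.707, 0.0, 0.0]
force: [0.9, -0.2, 2.7]
width: 0.0645
grasp_force: 20.0
```

>>> carry_out(series=[[[0,0,0,0,0,0,85],[0,0,0,0,0,0,85],[0,0,0,0,0,0,85],[0,0,0,0,0,0,85],[0,0,0,0,0,-0.04,85],[0,0,0,0,0,-0.09,85],[0,0,-10,-0.02,0.1,-0.09,70],[0,0,-10,-0.02,0.1,-0.09,70],[0,0,-10,-0.02,0.1,-0.09,70],[0,0,-10,-0.02,0.1,-0.09,70]]])

```text
t: 10.42
tool_pos: [0.6129, -0.239, 0.0921]
ee_rot: [0.642, 0.766, -0.0, -0.001]
force: [-0.1, -0.3, -0.3]
width: 0.0658
grasp_force: 0.0
```

>>> carry_out(series=[[[0,0,0,0.018,0.008,0,70],[0,0,0,0.018,0.008,0.02,70],[0,0,0,0.018,0.008,0.06,70],[0,0,0,0.018,0.008,0.09,70],[0,0,0,0.018,0.008,0.1,70],[0,0,0,0.018,0.008,0.104,70],[0,0,0,0.018,0.008,0.106,70],[0,0,0,0.018,0.008,0.106,70]]])

```text
t: 11.42
tool_pos: [0.6196, -0.2207, -0.0122]
ee_rot: [0.643, 0.766, 0.0, 0.001]
force: [0.7, -0.0, -0.1]
width: 0.0656
grasp_force: 0.0
```

>>> carry_out(series=[[[0,0,0,0,0,0.001,70],[0,0,0,0,0,0.002,70],[0,0,0,0,0,0.002,0],[0,0,0,0,0,0.002,0],[0,0,0,0,0,0.002,0],[0,0,0,0,0,0.002,0],[0,0,0,0,0,0.002,0],[0,0,0,0,0,0.002,0]]], newtons=15)

```text
t: 12.42
tool_pos: [0.6188, -0.2205, -0.0152]
ee_rot: [0.643, 0.766, -0.0, 0.0]
force: [0.3, -0.6, 0.5]
width: 0.0423
grasp_force: 15.0
```

>>> carry_out(series=[[[0,0,0,0,0,-0.03,0],[0,0,0,0,0,-0.08,0],[0,0,7,0.01,-0.05,-0.08,0],[0,0,14.5,0.02,-0.11,-0.08,0],[0,0,14.5,0.03,-0.17,-0.08,0],[0,0,14.5,0.037,-0.209,-0.08,0],[0,0,14.5,0.037,-0.209,-0.08,0],[0,0,14.5,0.037,-0.209,-0.08,0],[0,0,14.5,0.037,-0.209,-0.04,0],[0,0,14.5,0.037,-0.209,-0.02,0],[0,0,14.5,0.037,-0.209,-0.01,0],[0,0,14.5,0.037,-0.209,-0.01,0]]])

```text
t: 13.92
tool_pos: [0.4074, -0.2205, -0.0057]
ee_rot: [0.734, 0.679, -0.0, -0.0]
force: [0.5, -0.5, -0.3]
width: 0.0421
grasp_force: 15.0
```

>>> carry_out(series=[[[0,0,0,0,0,0.003,0],[0,0,0,0,0,0.006,0],[0,0,0,0,0,0.007,0],[0,0,0,0,0,0.007,0],[0,0,0,0,0,0.007,65],[0,0,0,0,0,0.007,65],[0,0,0,0,0,0.007,65],[0,0,0,0,0,-0.02,65],[0,0,0,0,0,-0.07,65],[0,0,0,0,0,-0.1,65]]])

```text
t: 15.18
tool_pos: [0.4074, -0.221, 0.0969]
ee_rot: [0.734, 0.679, 0.0, 0.001]
force: [0.2, -0.6, -0.6]
width: 0.0614
grasp_force: 0.0
```

>>> carry_out(series=[[[0,0,93,-0.154,0.184,0,50],[0,0,93,-0.154,0.184,0,50],[0,0,93,-0.154,0.184,0,50],[0,0,93,-0.154,0.184,0,50],[0,0,93,-0.154,0.184,0,50],[0,0,93,-0.154,0.184,0,50],[0,0,93,-0.154,0.184,0,50],[0,0,93,-0.154,0.184,0,50],[0,0,93,-0.154,0.184,0,50],[0,0,93,-0.154,0.184,0.05,50],[0,0,93,-0.154,0.184,0.09,50],[0,0,93,-0.154,0.184,0.09,50]]])

```text
t: 16.68
tool_pos: [0.5754, -0.3862, 0.0011]
ee_rot: [0.998, -0.065, -0.003, -0.002]
force: [-1.0, 0.9, 0.1]
width: 0.0473
grasp_force: 0.0
```

```bash
python3 - <<'E'
from h import *
from workcell import robot
fs={n:robot.grab_frame(n) for n in("scene","top")}
for n in fs: pickle.dump(fs[n],open(f"pics/{n}3.pkl","wb"))
a=cv2.resize(fs["top"]["img"][165:305,180:320,::-1],(400,400),interpolation=2)
b=cv2.resize(fs["scene"]["img"][140:300,220:380,::-1],(400,400),interpolation=2)
cv2.imwrite("pics/two3.png",np.hstack([a,b]))
print(go(robot.get_obs(),.579,-.3886,-.016,-7.6))
E
```

```text
([0.0, -0.0, 0.1], [0.0003, -0.0002, 0.0214])
```

View pics/two3.png

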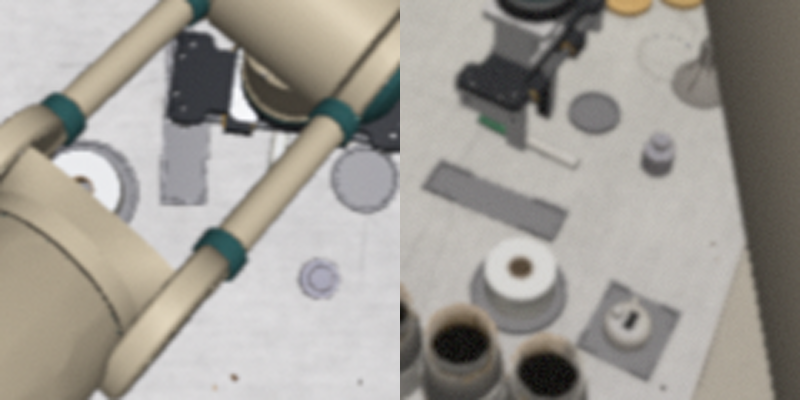

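The scene view shows the roll seated in the dish at (520,270) and the counter in its tray at (628,325). The fingers straddle the marker.

>>> carry_out(series=[[[0,0,0,0,0,0.012,50],[0,0,0,0,0,0.018,50],[0,0,0,0,0,0.022,50],[0,0,0,0,0,0.022,0],[0,0,0,0,0,0.022,0],[0,0,0,0,0,0.022,0],[0,0,0,0,0,0.022,0],[0,0,0,0,0,0.022,0],[0,0,0,0,0,0.022,0]]], newtons=12)

```text
t: 17.9
tool_pos: [0.5782, -0.3884, -0.0171]
ee_rot: [0.998, -0.065, 0.0, 0.0]
force: [0.6, -0.1, 0.9]
width: 0.0129
grasp_force: 12.0
```

>>> carry_out(series=[[[0,0,0,0,0,-0.02,0],[0,0,0,0,0,-0.04,0],[0,0,-5.5,-0.005,-0.04,-0.04,0],[0,0,-5.5,-0.01,-0.082,-0.04,0],[0,0,-5.5,-0.01,-0.082,-0.04,0],[0,0,-5.5,-0.01,-0.082,-0.04,0],[0,0,-5.5,-0.01,-0.082,-0.02,0],[0,0,-5.5,-0.01,-0.082,-0.01,0],[0,0,-5.5,-0.01,-0.082,-0.005,0],[0,0,-5.5,-0.01,-0.082,-0.003,0],[0,0,-5.5,-0.01,-0.082,-0.003,0]]])

```text
t: 19.27
tool_pos: [0.5792, -0.3061, -0.0138]
ee_rot: [1.0, -0.017, 0.0, 0.0]
force: [-0.4, -0.2, -0.3]
width: 0.0131
grasp_force: 12.0
```

>>> carry_out(series=[[[0,0,0,0,0,0,35],[0,0,0,0,0,0,35],[0,0,0,0,0,0,35],[0,0,0,0,0,-0.03,35],[0,0,0,0,0,-0.1,60],[0,0,0,-0.06,0.05,-0.1,65],[0,0,0,-0.131,0.116,-0.1,65],[0,0,0,-0.131,0.116,-0.1,65],[0,0,0,-0.131,0.116,-0.1,65],[0,0,0,-0.131,0.116,-0.1,65]]])

```text
t: 20.52
tool_pos: [0.4443, -0.4169, 0.0859]
ee_rot: [1.0, -0.017, 0.0, -0.0]
force: [0.2, -0.4, -0.2]
width: 0.0609
grasp_force: 0.0
```

```bash
python3 - <<'E'
from h import *
from workcell import robot
fs={n:robot.grab_frame(n) for n in("scene","top")}
for n in fs: pickle.dump(fs[n],open(f"pics/{n}4.pkl","wb"))
a=cv2.resize(fs["top"]["img"][165:305,180:320,::-1],(400,400),interpolation=2)
b=cv2.resize(fs["scene"]["img"][140:300,220:380,::-1],(400,400),interpolation=2)
cv2.imwrite("pics/two4.png",np.hstack([a,b]))
print(go(robot.get_obs(),.4442,-.4172,-.010,-2))
E
```

```text
([-0.0, -0.0, 0.1], [-0.0007, 0.001, 0.0957])
```

View pics/two4.png

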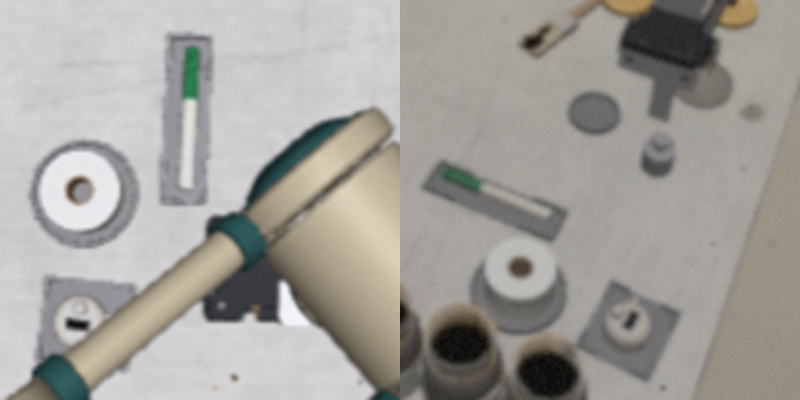

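The marker lies in its tray. Next is the weight, from straight above.

>>> carry_out(series=[[[0,0,0,0,0,0.04,65],[0,0,0,0,0,0.08,65],[0,0,0,0,0,0.096,65],[0,0,0,0,0,0.096,65],[0,0,0,0,0,0.096,0],[0,0,0,0,0,0.096,0],[0,0,0,0,0,0.096,0],[0,0,0,0,0,0.096,0],[0,0,0,0,0,0.096,0],[0,0,0,0,0,0.096,0],[0,0,0,0,0,0.096,0]]], newtons=30)

```text
t: 22.0
tool_pos: [0.4443, -0.4171, -0.0092]
ee_rot: [1.0, -0.017, 0.0, 0.0]
force: [0.5, 2.3, 5.9]
width: 0.033
grasp_force: 30.0
```

>>> carry_out(series=[[[0,0,0,0,0,-0.02,0],[0,0,0,0,0,-0.05,0],[0,0,0,0.045,0.02,-0.05,0],[0,0,0,0.085,0.038,-0.05,0],[0,0,0,0.085,0.038,-0.05,0],[0,0,0,0.085,0.038,-0.05,0],[0,0,0,0.085,0.038,-0.025,0],[0,0,0,0.085,0.038,-0.012,0],[0,0,0,0.085,0.038,-0.006,0],[0,0,0,0.085,0.038,-0.004,0],[0,0,0,0.085,0.038,-0.003,0]]])

```text
t: 23.38
tool_pos: [0.5273, -0.458, -0.0062]
ee_rot: [1.0, -0.017, -0.0, 0.0]
force: [-2.5, 2.2, 4.3]
width: 0.0329
grasp_force: 30.0
```

>>> carry_out(series=[[[0,0,0,0,0,0,60],[0,0,0,0,0,0,60],[0,0,0,0,0,0,60],[0,0,0,0,0,0,60],[0,0,0,0,0,-0.04,60],[0,0,0,0,0,-0.1,60],[0,0,0,-0.05,0.02,-0.15,60],[0,0,0,-0.12,0.06,-0.17,60],[0,0,0,-0.18,0.09,-0.17,60],[0,0,0,-0.24,0.11,-0.17,60],[0,0,0,-0.28,0.11,-0.17,60],[0,0,0,-0.28,0.11,-0.17,60]]])

```text
t: 24.88
tool_pos: [0.2403, -0.559, 0.163]
ee_rot: [1.0, -0.019, -0.001, 0.0]
force: [0.3, 0.5, 0.7]
width: 0.0567
grasp_force: 0.0
```

```bash
python3 - <<'E'
from h import *
from workcell import robot
fs={n:robot.grab_frame(n) for n in("scene","top")}
for n in fs: pickle.dump(fs[n],open(f"pics/{n}5.pkl","wb"))
a=cv2.resize(fs["top"]["img"][165:305,180:320,::-1],(400,400),interpolation=2)
b=cv2.resize(fs["scene"]["img"][140:300,220:380,::-1],(400,400),interpolation=2)
cv2.imwrite("pics/two5.png",np.hstack([a,b]))
o=robot.get_obs();print(o["t"],np.abs(o["qd"]).max())
E
```

```text
24.975 0.04118374710582531
```

View pics/two5.png

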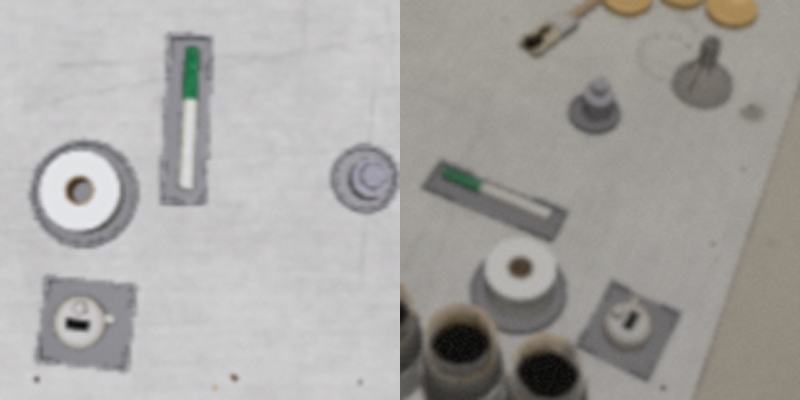

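All four items sit in their rests. In the top crop, allowing for parallax, the roll is at (79,190) in the dish, the counter at (79,322) in the square tray, the marker at (189,117) in the pen tray and the weight at (372,178) in the cup. I estimate each is within about 4 mm, and the funnel has not moved. Handing in.

```bash
python3 -c "
from workcell import robot
print(robot.close_job())"
```

```text
the job is handed in; nothing more can be done
None
```

The job is handed in at about 25 s: the last picture showed the roll, counter, marker and weight each let go in its own rest, within about 4 mm of centre by my estimate; the funnel looked unmoved, the filled jar was not in that crop (the arm never worked near it), and no verdict came back.

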